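Tap the specimen to the centre of the compression anvil

ROBOT

A 7-joint arm with a two-finger parallel gripper is mounted at the origin on a cart in front of the work surface, level with it; the furniture and walls round the work are solid. World frame = base frame: x ahead of the robot, y to its left, z up, the work surface at z = 0. Lengths are in mm, angles in rad, forces in N, time in s.
With the tool pointing down it reaches from about 425 to 875 mm from the base axis. Payload 8.4 kg.
Tool frame: the origin (TCP) lies at the very end of the fingers, on their centre line; the grasp point (between the pads) lies 19 mm behind it; z points along the fingers, y is the line along which they close (so a half turn about z gives the same grasp; the last joint's range is limited). The gripper opens to 85 mm and grips with 20 to 120 N. Pads are 22 mm wide; open, the fingers measure 114 mm over their backs; the gripper's body (76 mm by 85 mm) begins 54 mm behind the grasp point. The pads swing forward as they close: fully open they stand 13 mm farther back than shut.
Start: joints at [1.132, 0.333, 0.04, 1.465, -0.013, 1.343, -0.059], TCP at [216.621, -612.813, 231.308] pointing down, gripper open.
Joint ranges: [-2.58, 2.58], [-0.38, 2.09], [-1.3, 1.39], [0.25, 2.4], [-1.5, 4.64], [0.08, 2.09], [-2.65, 2.65]. Speed limits (rad/s): [2.22, 2.22, 2.79, 2.79, 3.14, 3.14, 3.14].

INTERFACE

Orientations are given as a unit quaternion [x, y, z, w].
In Python, from cell import status, camera, job gives the robot as it stands.
- The arm moves only by the shell command python3 -m handwheel 'ROWS' [FORCE]. ROWS is JSON, a list of rows, each a list of 7 numbers: the shift along the tool's x, y, z scaled (see below), then the turn, a rotation vector about the tool's x, y, z scaled (see below), then the closure, from -1 (fully open) to 1 (shut), so that 0 is half open. In form: [[x, y, z, rx, ry, rz, gripper], ...]. A call has exactly 10 rows; each row is the pose to reach, as a shift and turn from the pose commanded when the call began, along the tool's axes at that moment; what a row does not reach only later rows make up. The controller multiplies each number of a shift by 0.25 m and each number of a turn by pi/2 rad. A row lasts 1/12 s, in which the tool goes at most 41.7 mm and 7.16 degrees, less where a joint would pass 70% of its speed; a pose out of reach is approached as far as the arm can. A call with a number of a shift or a turn outside -1 to 1 is refused whole. A call with a gripper value outside its range is refused whole. The fingers move at their own pace and stop on an object; FORCE is the grip in N (left out, the last holds). Time passes only in rows, so rows that repeat a pose let the fingers close, or fill a call up. It gives the time, the measured TCP pose, the force, the opening and the grip force at its end, in the units of the state.
- status.get_obs(): the state, without advancing time (a new reading comes with each control period).
- camera(name): name is "scene" or "top" or "wrist"; returns a dict with "image" (480x640x3 uint8, red, green, blue), "fx", "fy", "cx", "cy" (pixels), "R" (3x3) and "t" (3): a world point X has camera coordinates R X + t. Camera axes: x right, y down, z forward; pixel columns grow to the right and rows downward; lengths in mm; the calibration is good to about 2 mm. A picture is of the moment at which its call begins. There is no depth.
- job.job_done(): hands the job in; it is judged then, once.
The state is a dict: "time": time; "q": joint angles; "joint_velocities": joint speeds; "joint_efforts": joint torques, N m; "position": TCP position; "tcp_rot": TCP orientation; "wrist_force": force on the tool from outside, world axes, zero at the start; "ft_torque": the same for the moment, N m; "width": finger opening in mm; "finger_force": force on a finger pad.
Only numpy, scipy, OpenCV 4.12 (cv2) and the standard library are available. Lean on these libraries where they do the work, as an engineer would, in place of code of your own. Each camera call takes 0.05 s, during which the arm holds its last target. There are 200 camera calls.

TASK

The slim brass specimen stands off-centre on the small steel compression anvil. Nudge it with light taps of the fingertips until it stands upright wholly inside the engraved ring, then draw the fingers clear. Never pinch it, lift it, tip it or knock it off, and leave the tin, the steel coupon and the bolt beside the anvil alone.

Things in the scene. Friction and masses are not known exactly. Their poses are not given: they have to be found in the camera images.
- specimen: Loose waisted brass bar standing on the anvil, 44 mm tall, about 95 g: foot 24 mm in diameter, 14 mm high (its widest part, push there); waist 14 mm thick, 18 to 28 mm up; head 21 mm thick, above 31 mm. Origin: centre of its underside; z up its axis. Slides dry; tips if pushed high up; jams under a sloping finger face, so push with an upright one. Starts 10 to 19 mm off centre in any direction.
- anvil_centre (a point): Centre of the anvil's flat top face, 40 mm above the worktop. The anvil is a fixed round steel pedestal: top face 58 mm in diameter, column 46 mm, foot flange 84 mm in diameter. A black ring 32 mm in inner diameter is engraved flush in the face about this point, so a specimen well inside it has 4 mm to spare all round.
- sample_tin: Loose round aluminium sample tin with lid, 69 mm in diameter, 44 mm tall, standing on the worktop, to be left alone. Origin: centre of its underside.
- coupon: Loose flat ground steel test plate, 50 x 80 x 6 mm, with two holes, lying on the worktop, to be left alone. Origin: centre of its underside; the long side along y.
- bolt: Loose steel hexagon bolt standing on its head on the worktop, 58 mm tall, head 22 mm over corners, to be left alone. Origin: centre of the head's underside.
Not all that is in view belongs to the job. There is more than one size of the part that bears anvil_centre; the job needs the smaller. What is shaped like the specimen but orange is not meant.

How it is judged (in metres and radians):
At the end, for the whole second after the job is handed in: The specimen stands at rest and upright (within 0.06 rad) on the anvil's face, its axis within 4.5 mm of the anvil's centre (horizontal distance between specimen and anvil_centre below 0.0045 m and height (world z) of specimen between 0.037 and 0.043 m and angle between specimen's own z axis and vertical below 0.06 rad and linear speed of specimen below 0.01 m/s); the robot touches nothing.
It fails at once if the specimen is tipped by more than 0.35 rad or knocked off the anvil (angle between specimen's own z axis and vertical above 0.35 rad or horizontal distance between specimen and anvil_centre above 0.032 m or height (world z) of specimen below 0.03 m).
It fails at once if the specimen is lifted more than 6 mm (height (world z) of specimen above 0.046 m).
It fails at once if the specimen is pinched or pressed with more than 10 N (contact force between any of the fingers, the arm and specimen above 10 N).
It fails at once if the specimen is struck so that it moves faster than 0.2 m/s (linear speed of specimen above 0.2 m/s).
It fails at once if the tin, the coupon or the bolt is moved more than 10 mm, or the bolt tipped (distance of any of sample_tin, coupon, bolt from where it was at the start of the episode above 0.01 m or angle between bolt's own z axis and vertical above 0.3 rad).
It also fails if it takes over 48 s, if anything falls off the work surface, if the arm or the gripper's body presses on something with over 40 N, if the wrist force passes 120 N, or if a joint passes its speed limit or range.

## Working session

There is one attempt and no reset: what is moved stays moved. The work goes in short steps, Python scripts to look and compute and a shell command to move; the robot and the scene stay as the last step left them, time stands still between calls to the robot, and variables do not carry over. Pictures are saved under pics/ and viewed, at most 10 in all, crops included, and the job is handed in when it is done.

```bash
mkdir -p pics; python3 - <<'E'
from cell import status,camera
import cv2,pickle
for n in("scene","top"):
    c=camera(n); pickle.dump(c,open(n+'.pkl','wb')); cv2.imwrite(f'pics/{n}0.png',c['image'][:,:,::-1])
o=status.get_obs(); print(o['position'],o['tcp_rot'],o['width'],o['time'])
E
```

```text
[ 216.48983804 -612.48378501  230.52004915] [ 9.85605830e-01  1.69058147e-01 -1.60073773e-04 -6.81426742e-04] 85.23504938346352 0.1
```

View pics/top0.png

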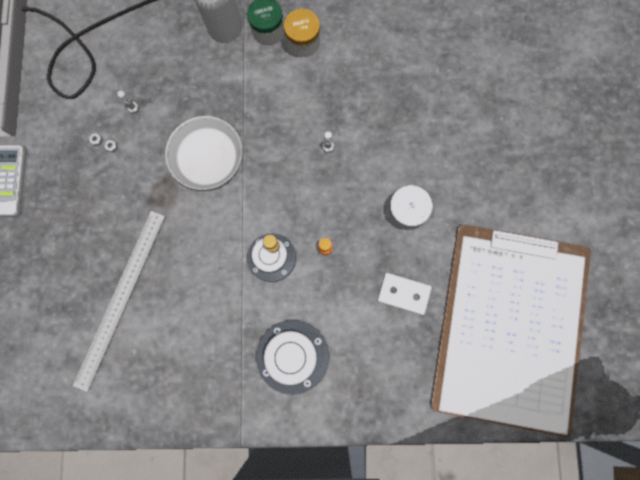

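View pics/scene0.png

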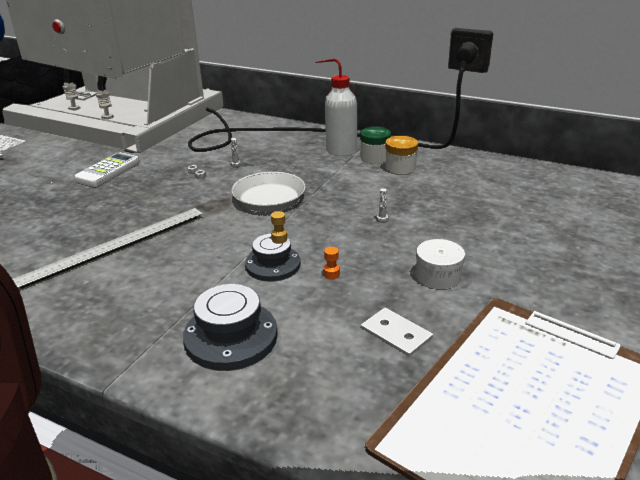

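The top view shows the small anvil at about (269,255), with the specimen's head at (270,242) on it. The orange decoy is at (325,246), the coupon at (405,293), the tin at (411,206) and the bolt at (328,142). I'll enlarge the anvil and work out positions.

```bash
cat > h.py <<'E'
import numpy as np,cv2
from cell import status,camera
from scipy.spatial.transform import Rotation as Rn
def ray(c,u,v,z):
    R=np.array(c['R']);t=np.array(c['t']);C=-R.T@t
    d=R.T@np.array([(u-c['cx'])/c['fx'],(v-c['cy'])/c['fy'],1]);return C+d*(z-C[2])/d[2]
def proj(c,X):
    p=np.array(c['R'])@np.array(X,float)+np.array(c['t']);return np.array([c['fx']*p[0]/p[2]+c['cx'],c['fy']*p[1]/p[2]+c['cy']])
def rot(): return Rn.from_quat(status.get_obs()['tcp_rot'])
def plan(target): # shift in row units in tool axes
    o=status.get_obs();return np.round(rot().inv().apply(np.array(target)-o['position'])/250,4)
E
python3 - <<'E'
from h import *
import pickle
c=pickle.load(open('top.pkl','rb'))
cv2.imwrite('pics/crop.png',cv2.resize(c['image'][215:295,230:345,::-1],None,fx=6.5,fy=6.5,interpolation=cv2.INTER_CUBIC))
for n,u,v,z in[('anvil',269,255,40),('head',270,242,84),('orange',325,246,20),('bolt',328,135,58),('tin',411,206,44),('flange',271,257,8)]: print(n,ray(c,u,v,z).round(1))
print(rot().as_matrix().round(3))
w=camera('wrist');R=rot();o=status.get_obs();C=-np.array(w['R']).T@np.array(w['t']);print('wrist cam in tool',R.inv().apply(C-o['position']),(np.array(w['R'])@R.as_matrix()).round(2),w['fx'])
E
```

```text
anvil [513.4  12.4  40. ]
head [526.8   5.5  84. ]
orange [529.9 -79.4  20. ]
bolt [711.  -88.2  58. ]
tin [ 589.8 -222.9   44. ]
flange [515.   12.9   8. ]
[[ 0.943  0.333 -0.001]
 [ 0.333 -0.943  0.001]
 [-0.    -0.001 -1.   ]]
wrist cam in tool [  83.06520481   -0.88301646 -142.8148265 ] [[-0.    1.    0.  ]
 [-0.95 -0.   -0.32]
 [-0.32 -0.    0.95]] 404.2335406406121
```

View pics/crop.png

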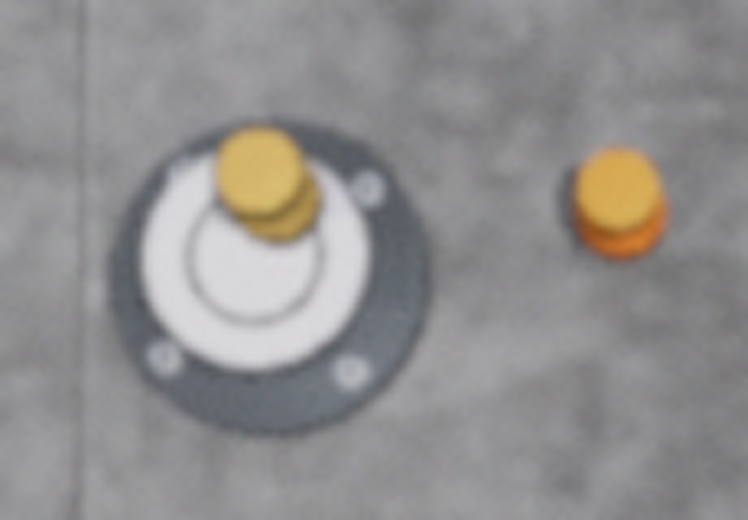

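The ring centre is at about (513.5, 12) and the specimen at about (528, 6), so it's roughly 15 mm off, mainly +x. I'll shut the fingers and turn the tool's +x towards the push direction, which keeps the pushing face in the wrist camera's view.

```bash
python3 -m handwheel '[[1,-0.88,0,0,0,-0.77,1],[1,-0.88,0,0,0,-0.77,1],[1,-0.88,0,0,0,-0.77,1],[1,-0.88,0,0,0,-0.77,1],[1,-0.88,0,0,0,-0.77,1],[1,-0.88,0,0,0,-0.77,1],[1,-0.88,0,0,0,-0.77,1],[1,-0.88,0,0,0,-0.77,1],[1,-0.88,0,0,0,-0.77,1],[1,-0.88,0,0,0,-0.77,1]]' 20
python3 - <<'E'
from h import *
print(plan([560,-6,180]),rot().as_euler('ZYX',degrees=True),status.get_obs()['q'])
E
```

```text
time: 0.98
position: [380.5, -319.4, 231.5]
tcp_rot: [0.71, 0.704, 0.0, 0.0]
wrist_force: [-0.7, -1.3, 0.3]
width: 0.1
finger_force: 0.0
[1.2601 0.7061 0.206 ] [8.94672339e+01 4.92922950e-03 1.79985668e+02] [ 0.88087428  0.03670023 -0.27765462  1.8155241   0.01039433  1.29053163
  0.59122595]
```

```bash
python3 -m handwheel '[[1,0.56,0,0,0,-0.76,1],[1,0.56,0,0,0,-0.76,1],[1,0.56,0,0,0,-0.76,1],[1,0.56,0,0,0,-0.76,1],[1,0.56,0,0,0,-0.76,1],[1,0.56,0,0,0,-0.76,1],[1,0.56,0,0,0,-0.76,1],[1,0.56,0,0,0,-0.76,1],[1,0.56,0,0,0,-0.76,1],[1,0.56,0,0,0,-0.76,1]]'
python3 - <<'E'
from h import *
print(plan([560,-6,180]),rot().as_euler('ZYX',degrees=True),status.get_obs()['q'])
E
```

```text
time: 1.82
position: [524.4, -74.2, 231.0]
tcp_rot: [0.194, 0.981, 0.0, -0.0]
wrist_force: [-0.4, -0.6, 0.1]
width: -0.3
finger_force: 0.0
[-0.0282  0.3065  0.2039] [ 1.57677360e+02 -4.49426478e-02  1.79996794e+02] [ 0.59987688  0.13244129 -0.58813696  1.73129009  0.07572964  1.30136542
  1.17674013]
```

```bash
python3 -m handwheel '[[-0.01,0.1,0.05,0,0,0,1],[-0.03,0.2,0.15,0,0,0,1],[-0.03,0.3,0.25,0,0,0,1],[-0.03,0.306,0.32,0,0,0,1],[-0.03,0.306,0.32,0,0,0,1],[-0.03,0.306,0.32,0,0,0,1],[-0.03,0.306,0.32,0,0,0,1],[-0.03,0.306,0.32,0,0,0,1],[-0.03,0.306,0.32,0,0,0,1],[-0.03,0.306,0.32,0,0,0,1]]'
python3 - <<'E'
from h import *
import pickle
w=camera('wrist');pickle.dump(w,open('w1.pkl','wb'));cv2.imwrite('pics/w1.png',w['image'][:,:,::-1])
print(proj(w,[513.5,12,40]),proj(w,[528,6,40]),status.get_obs()['position'])
E
```

```text
time: 2.65
position: [561.4, -8.2, 152.4]
tcp_rot: [0.198, 0.98, -0.0, 0.001]
wrist_force: [-0.2, 0.2, 0.2]
width: -0.1
finger_force: 0.0
[319.12307905 146.22995263] [319.35365128 171.29285181] [561.26006955  -8.05160836 152.169751  ]
```

View pics/w1.png

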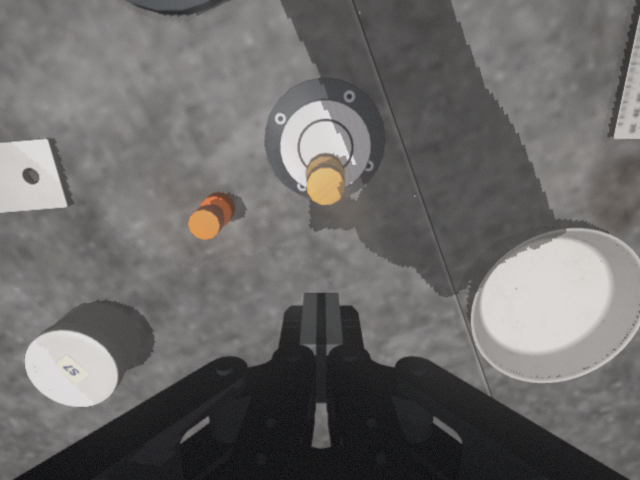

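The wrist view shows the anvil disc centred near (326,147), with the ring there, and the specimen's head at about (325,184). The finger tips are at (321,293).

```bash
python3 - <<'E'
from h import *
import pickle
w=pickle.load(open('w1.pkl','rb'));im=w['image'][80:220,240:400,::-1]
cv2.imwrite('pics/w1c.png',cv2.resize(im,None,fx=4,fy=4,interpolation=cv2.INTER_CUBIC))
E
```

```text
(no output)
```

View pics/w1c.png

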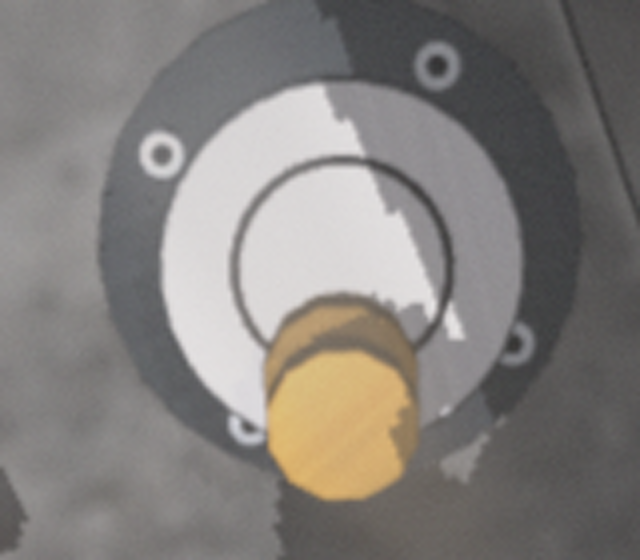

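```bash
cat >> h.py <<'E'
def rep(w,a,h):
    R=rot();o=np.array(status.get_obs()['position']);A=ray(w,*a,40);S=ray(w,*h,84)
    print('anvil',A.round(1),'spec',S.round(1),'off',(S-A)[:2].round(1),'tool: anvil',R.inv().apply(A-o).round(1),'spec',R.inv().apply(S-o).round(1))
E
python3 - <<'E'
from h import *
import pickle
w=pickle.load(open('w1.pkl','rb'));rep(w,(325.2,146.4),(324.7,185.9))
A=ray(w,325.2,146.4,40);print(proj(w,status.get_obs()['position']))
print(rot().as_euler('ZYX',degrees=True))
E
```

```text
anvil [515.1  15.4  40. ] spec [528.9   8.8  84. ] off [13.8 -6.6] tool: anvil [ 51.8   3.7 112.1] spec [36.5  3.  68.1]
[318.82073763 311.96223454]
[1.57118611e+02 7.41930172e-02 1.79992258e+02]
```

```bash
python3 -m handwheel '[[0,0.011,0.05,0,0,0,1],[0,0.011,0.12,0,0,0,1],[0,0.011,0.2,0,0,0,1],[0,0.011,0.28,0,0,0,1],[0,0.011,0.34,0,0,0,1],[0,0.011,0.38,0,0,0,1],[0,0.011,0.41,0,0,0,1],[0,0.011,0.425,0,0,0,1],[0,0.011,0.433,0,0,0,1],[0,0.011,0.433,0,0,0,1]]'
python3 - <<'E'
from h import *
import pickle
w=camera('wrist');pickle.dump(w,open('w2.pkl','wb'));cv2.imwrite('pics/w2.png',w['image'][:,:,::-1])
print(status.get_obs()['position'],proj(w,[515.1,15.4,40]),proj(w,[528.9,8.8,84]))
E
```

```text
time: 3.53
position: [562.3, -5.0, 43.2]
tcp_rot: [0.198, 0.98, 0.0, 0.0]
wrist_force: [0.1, 0.0, -0.1]
width: 0.1
finger_force: 0.0
[562.43310266  -4.94737796  43.58135319] [319.46196694 184.91848182] [316.58535924 273.23110463]
```

View pics/w2.png

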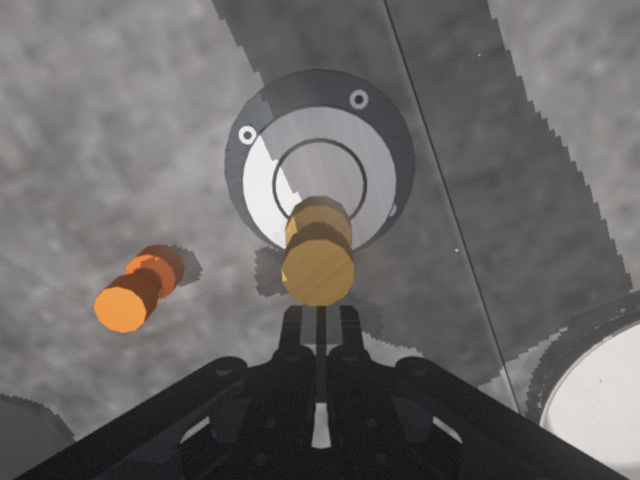

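The ring centre is at (320,184), the head at (318,270) and the fingers at (321,308), all in line. Now a slow push along tool x.

```bash
python3 - <<'E'
from h import *
import pickle
w=pickle.load(open('w2.pkl','rb'));rep(w,(320,184),(318,270))
E
python3 -m handwheel '[[0.02,0,0,0,0,0,1],[0.035,0,0,0,0,0,1],[0.045,0,0,0,0,0,1],[0.051,0,0,0,0,0,1],[0.057,0,0,0,0,0,1],[0.063,0,0,0,0,0,1],[0.069,0,0,0,0,0,1],[0.075,0,0,0,0,0,1],[0.08,0,0,0,0,0,1],[0.08,0,0,0,0,0,1]]'
python3 - <<'E'
from h import *
import pickle
w=camera('wrist');pickle.dump(w,open('w3.pkl','wb'));cv2.imwrite('pics/w3.png',w['image'][:,:,::-1])
print(status.get_obs()['position'],proj(w,[515.1,15.4,40]),proj(w,[528.9,8.8,84]))
E
```

```text
anvil [514.9  15.7  40. ] spec [528.2   9.5  84. ] off [13.3 -6.2] tool: anvil [51.9  0.6  3.5] spec [ 37.2   0.1 -40.4]
time: 4.42
position: [543.5, 2.8, 43.1]
tcp_rot: [0.198, 0.98, 0.0, 0.0]
wrist_force: [1.2, 0.6, 0.5]
width: 0.3
finger_force: 0.3
[543.43190179   2.83928222  43.05468029] [319.85086421 237.18545227] [317.2197566  336.87032041]
```

View pics/w3.png

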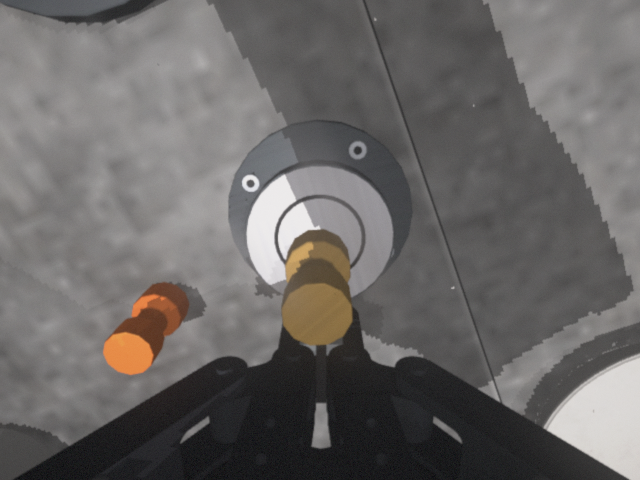

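The specimen has slid forward upright. The ring centre is at (320,237) and the head at (317,310).

```bash
python3 - <<'E'
from h import *
import pickle
w=pickle.load(open('w3.pkl','rb'));rep(w,(320,237),(317,310))
E
```

```text
anvil [515.1  15.5  40. ] spec [520.7  12.2  84. ] off [ 5.6 -3.3] tool: anvil [31.1  0.6  3.1] spec [ 24.6  -0.2 -40.9]
```

```bash
python3 -m handwheel '[[0.005,0,0,0,0,0,1],[0.01,0,0,0,0,0,1],[0.015,0,0,0,0,0,1],[0.02,0,0,0,0,0,1],[0.024,0,0,0,0,0,1],[0.026,0,0,0,0,0,1],[0.026,0,0,0,0,0,1],[0.015,0,0,0,0,0,1],[0,0,0,0,0,0,1],[-0.04,0,0,0,0,0,1]]'
python3 - <<'E'
from h import *
import pickle
w=camera('wrist');pickle.dump(w,open('w4.pkl','wb'));cv2.imwrite('pics/w4.png',w['image'][:,:,::-1])
print(status.get_obs()['position'],proj(w,[515.1,15.4,40]),proj(w,[515.1,15.4,84]))
E
```

```text
time: 5.3
position: [552.5, -0.9, 43.0]
tcp_rot: [0.198, 0.98, -0.0, -0.0]
wrist_force: [-0.0, -0.6, 0.7]
width: 0.1
finger_force: 0.0
[554.89180045  -2.40230899  43.23299517] [319.81438049 212.78225681] [319.49778082 257.6872915 ]
```

View pics/w4.png

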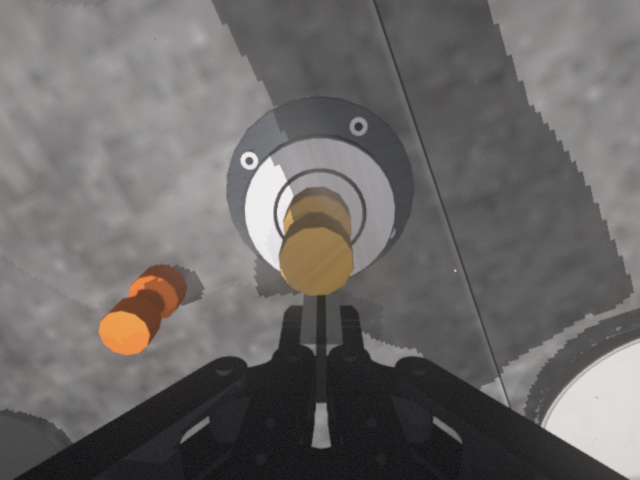

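The head is at (316.5,259), against (319.5,258) if it were perfectly centred, so it's about 1.5 mm off and inside the ring. I'll draw back, lift and verify.

```bash
python3 -m handwheel '[[-0.04,0,0,0,0,0,1],[-0.06,0,-0.05,0,0,0,1],[-0.06,0,-0.15,0,0,0,1],[-0.06,0,-0.25,0,0,0,1],[-0.06,0,-0.35,0,0,0,1],[-0.06,0,-0.42,0,0,0,1],[-0.06,0,-0.42,0,0,0,1],[-0.06,0,-0.42,0,0,0,1],[-0.06,0,-0.42,0,0,0,1],[-0.06,0,-0.42,0,0,0,1]]'
python3 - <<'E'
from h import *
w=camera('wrist');p=proj(w,[515.1,15.4,40]);print(p,proj(w,[515.1,15.4,84]))
u,v=int(p[0]),int(p[1]);print(u,v)
import pickle;pickle.dump(w,open('w5.pkl','wb'))
cv2.imwrite('pics/w5.png',cv2.resize(w['image'][v-70:v+70,u-80:u+80,::-1],None,fx=4,fy=4,interpolation=cv2.INTER_CUBIC))
E
```

```text
time: 6.18
position: [566.1, -7.2, 146.8]
tcp_rot: [0.198, 0.98, -0.0, -0.001]
wrist_force: [0.1, -0.7, 0.1]
width: -0.1
finger_force: 0.0
[320.83917223 141.59895786] [320.86946618 151.20908044]
320 141
```

View pics/w5.png

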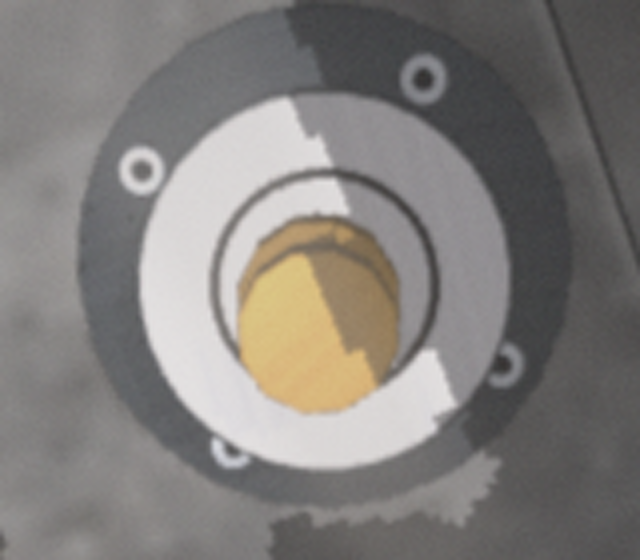

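The specimen stands upright inside the ring. The ring centre is at crop (325,282) and the head at (318,332), which puts it about 1.2 mm off centre. The fingers are well clear.

```bash
python3 -c "from cell import job;print(job.job_done())"
```

```text
the job is handed in; nothing more can be done
None
```

The brass specimen stands upright inside the engraved ring, about 1–1.5 mm off centre by the wrist camera. The fingers are clear, the neighbouring objects were not touched, and the job is handed in; no verdict came back.

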